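# Build up the marking fixture: spacer plate, then nest plate over four posts

### The job

Set up the marking fixture for the next batch: put the four-hole spacer plate (the one with a solid middle) over the four posts of the dark base so it lies flat on the base, then put the nest plate (four holes and a large round window in the middle) over the same posts so it lies flat on the spacer. Leave the plate with only two holes where it lies.

Things in the scene. Friction and masses are not known exactly. Their poses are not given: they have to be found in the camera images.
- post_base: Fixed dark steel slab 132 x 88 x 10 mm with four upright steel posts at x = +-43, y = +-22 mm. Posts: 10 mm diameter, straight for 24 mm above the slab's top, then tapered over 14 mm to a 3 mm tip; tips 48 mm above the desk. Origin: centre of the slab's underside, on the desk; z up, x along the long side.
- spacer_plate: Loose bare-aluminium plate 120 x 76 x 12 mm, 0.2 kg, flat. Both long sides have a finger notch 52 mm long, 15 mm deep: the waist in the middle is 46 mm wide along y; grip it there. Four 22 mm through holes at x = +-43, y = +-22 mm (the corners); solid middle. Origin: centre of the underside; z up, x along the long side. A half turn makes no difference.
- nest_plate: Loose bare-aluminium plate of the same outline, thickness, notches and four 22 mm corner holes as the spacer plate, but with a 30 mm round window through its middle; 0.17 kg, lying flat. Origin: centre of the underside; z up, x along the long side. It is the same after a half turn.
- blank_plate: Bystander: loose bare-aluminium plate of the same outline and thickness, with a solid middle and only two 22 mm holes, on its long centre line at x = +-43, y = 0 mm; it does not fit the posts. Origin: centre of the underside; x along the long side.

How it is judged:
By the outcome, as a careful person would: the job done as asked, in the order asked, and still so for the second after the job is handed in, with the robot touching nothing.
It also fails if it takes over 54 s, if anything falls off the work surface, if the arm or the gripper's body presses on something with over 40 N, if the wrist force passes 120 N, or if a joint passes its speed limit or range.

### The arm

A 6-joint arm with a two-finger parallel gripper is mounted at the origin on a cart in front of the work surface, level with it; the furniture and walls round the work are solid. World frame = base frame: x ahead of the robot, y to its left, z up, the work surface at z = 0. Lengths are in m, angles in rad, forces in N, time in s.
With the tool pointing down it reaches from about 0.3 to 0.95 m from the base axis. Payload 3.1 kg.
Tool frame: the origin (TCP) lies between the finger pads; the fingertips stand 11 mm ahead of it and the grasp point (between the pads) lies 8 mm behind it; z points along the fingers, y is the line along which they close (so a half turn about z gives the same grasp; the last joint's range is limited). The gripper opens to 85 mm and grips with 20 to 120 N. Pads are 22 mm wide; open, the fingers measure 114 mm over their backs; the gripper's body (76 mm by 85 mm) begins 54 mm behind the grasp point. The pads swing forward as they close: fully open they stand 13 mm farther back than shut.
Start: joints at [-1.228, 0.308, 1.634, -0, 1.2, -0.07], TCP at [0.251, -0.573, 0.203] pointing down, gripper open.
Joint ranges: [-3.06, 3.06], [-0.79, 1.96], [0.05, 2.63], [-1.19, 4.34], [0.05, 2.64], [-2.94, 2.94]. Speed limits (rad/s): [2.79, 2.79, 3.14, 3.14, 3.14, 3.14].

### API

Orientations are given as a rotation vector (axis times angle).
In Python, from rig import manip gives the robot as it stands.
- The arm moves only by the shell command python3 jog.py 'ROWS' [FORCE]. ROWS is rows parted by semicolons, their numbers by spaces, 1 to 8 of them, each of 7 numbers: dx, dy, dz in m, then a rotation vector rx, ry, rz in rad, then the finger opening in m; each row shifts and turns the commanded pose from where the row before left it, along the tool's axes as they then stand; what a row does not reach is not made up. A row lasts 1/10 s, in which the tool goes at most 0.05 m and 0.15 rad, less where a joint would pass 70% of its speed; a pose out of reach is approached as far as the arm can. The fingers move at their own pace and stop on an object; FORCE is the grip in N (left out, the last holds). Time passes only in rows, so rows that do not move let the fingers close. It prints the time, the measured TCP pose, the force, the opening and the grip force at its end.
- manip.read_state(): the state, without advancing time (a new reading comes with each control period).
- manip.grab_frame(name): name is "scene" or "top"; returns a dict with "pixels" (480x640x3 uint8, red, green, blue), "fx", "fy", "cx", "cy" (pixels), "world_to_cam" (4x4, takes a point from world to camera coordinates). Camera axes: x right, y down, z forward; pixel columns grow to the right and rows downward; lengths in m; the calibration is good to about 2 mm. A picture is of the moment at which its call begins. There is no depth.
- manip.job_done(): hands the job in; it is judged then, once.
The state is a dict: "t": time; "qpos": joint angles; "dq": joint speeds; "effort": joint torques, N m; "tcp_pos": TCP position; "orientation": TCP orientation; "contact_force": force on the tool from outside, world axes, zero at the start; "moment": the same for the moment, N m; "finger_gap": finger opening in m; "grip_force": force on a finger pad.
Only numpy, scipy, OpenCV 4.12 (cv2) and the standard library are available. Lean on these libraries where they do the work, as an engineer would, in place of code of your own. Each camera call takes 0.05 s, during which the arm holds its last target. There are 200 camera calls.

## Working session

There is one attempt and no reset: what is moved stays moved. The work goes in short steps, Python scripts to look and compute and a shell command to move; the robot and the scene stay as the last step left them, time stands still between calls to the robot, and variables do not carry over. Pictures are saved under pics/ and viewed, at most 10 in all, crops included, and the job is handed in when it is done.

```bash
ls; mkdir -p pics; python3 - <<'E'
from rig import manip
import cv2,numpy as np
np.set_printoptions(precision=4,suppress=True)
for n in("scene","top"):
    f=manip.grab_frame(n); cv2.imwrite(f"pics/{n}0.png",f["pixels"][:,:,::-1]); print(n,f["fx"],f["fy"],f["cx"],f["cy"]);print(f["world_to_cam"])
print(manip.read_state())
E
```

```text
jog.py
pics
rig.py
scene 575.082970214146 575.082970214146 317.64196767921663 236.04589070439843
[[ 0.6415 -0.7667  0.0255 -0.4301]
 [-0.3045 -0.285  -0.9089  0.1462]
 [ 0.7042  0.5752 -0.4162  0.7013]
 [ 0.      0.      0.      1.    ]]
top 604.2071362037962 604.2071362037962 319.54122297593324 236.9807562254401
[[-0.0136 -0.9999 -0.0083 -0.1368]
 [-0.9941  0.0144 -0.1074  0.4776]
 [ 0.1075  0.0068 -0.9942  0.9638]
 [ 0.      0.      0.      1.    ]]
{'t': 0.1, 'qpos': array([-1.2277,  0.3089,  1.6351, -0.    ,  1.1997, -0.0697]), 'dq': array([-0.0002, -0.0013, -0.0022, -0.0019, -0.0005, -0.0005]), 'effort': array([ -0.0009, -41.6409, -27.7645,  -0.0001,   0.004 ,   0.    ]), 'tcp_pos': array([ 0.2504, -0.5717,  0.2019]), 'orientation': array([-3.0729, -0.6434,  0.0005]), 'contact_force': array([-0.399 , -0.1625, -0.4115]), 'moment': array([-0.0042,  0.0167,  0.0047]), 'grip_force': 0.0, 'finger_gap': 0.08553323550071527}
```

View pics/top0.png

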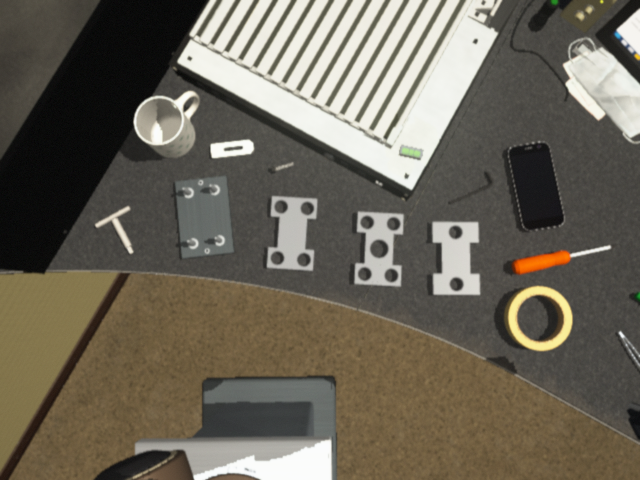

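View pics/scene0.png

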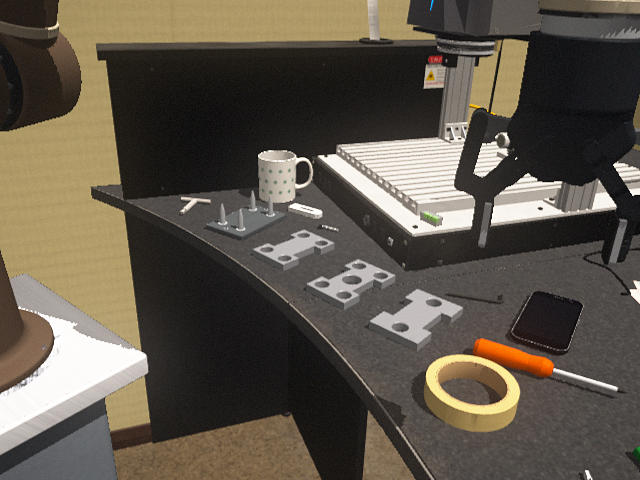

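The top view shows the base at about (203,217), the spacer at (293,233), the nest plate at (379,248) and the blank at (456,258). The scene view shows the same row, with the arm parked at the right and nothing in the way.

```bash
cat > h.py <<'E'
from rig import manip
import cv2,numpy as np
np.set_printoptions(precision=4,suppress=True)
def ray(f,uv,z):
    W=f["world_to_cam"];R=W[:3,:3];c=-R.T@W[:3,3]
    uv=np.atleast_2d(uv).astype(float)
    d=np.c_[(uv[:,0]-f["cx"])/f["fx"],(uv[:,1]-f["cy"])/f["fy"],np.ones(len(uv))]@R
    return c+d*((z-c[2])/d[:,2:])
def rectw(f,c,z):
    P=ray(f,c.reshape(-1,2)+0.0,z)[:,:2]
    (cx,cy),(w,h),a=cv2.minAreaRect((P*1000).astype(np.float32))
    if w<h: w,h,a=h,w,a+90
    a=(a+90)%180-90
    return np.array([cx,cy,w,h,a])
def plates(f,z=.012,roi=(170,170,500,310)):
    g=cv2.cvtColor(f["pixels"],cv2.COLOR_RGB2GRAY);m=np.zeros_like(g);x0,y0,x1,y1=roi
    m[y0:y1,x0:x1]=(g[y0:y1,x0:x1]>110)*255
    cs,_=cv2.findContours(m,cv2.RETR_EXTERNAL,cv2.CHAIN_APPROX_NONE)
    return [(c,rectw(f,c,z)) for c in cs if 1000<cv2.contourArea(c)<6000]
E
python3 - <<'E'
from h import *
f=manip.grab_frame("top")
for c,r in plates(f): print(c.reshape(-1,2).mean(0),r)
p=f["pixels"]; print(p[200,195:240:4].tolist(), p[217,160:250:6].tolist())
hsv=cv2.cvtColor(p,cv2.COLOR_RGB2HSV); g=p.max(2)
m=np.zeros_like(g);m[170:265,165:240]=(cv2.medianBlur(g,5)[170:265,165:240]>62)*255
m=cv2.morphologyEx(m,cv2.MORPH_OPEN,np.ones((5,5)))
cs,_=cv2.findContours(m,0,cv2.CHAIN_APPROX_NONE);c=max(cs,key=cv2.contourArea);print(cv2.contourArea(c),rectw(f,c,.01))
s=manip.grab_frame("scene")["pixels"]
a=cv2.resize(p[165:270,160:330],None,fx=4,fy=4,interpolation=2); b=cv2.resize(s[180:245,195:300],(680,421),interpolation=2)
cv2.drawContours(a,[4*(c-[160,165])],-1,(255,0,0),1)
cv2.imwrite("pics/a.png",a[:,:,::-1]);cv2.imwrite("pics/b.png",b[:,:,::-1])
E
```

```text
[455.7547 257.8604] [ 439.3643 -367.8268  122.3259   77.6596   -0.8434]
[378.8327 248.7452] [ 456.9197 -241.2323  122.5386   77.4526   -3.9936]
[291.8423 232.8846] [485.0089 -97.854  121.7675  77.2277  -4.4001]
[[102, 106, 103], [100, 104, 103], [102, 105, 103], [103, 108, 105], [104, 108, 105], [102, 105, 103], [103, 107, 103], [105, 111, 106], [102, 107, 103], [78, 77, 71], [75, 71, 69], [78, 76, 72]] [[72, 71, 67], [82, 79, 74], [74, 72, 68], [81, 86, 83], [99, 106, 102], [102, 107, 101], [102, 107, 103], [100, 107, 103], [103, 108, 105], [103, 109, 106], [103, 106, 101], [107, 111, 108], [74, 72, 68], [80, 78, 74], [75, 72, 69]]
6956.0 [514.4515  53.0794 160.4938 124.8788   0.0416]
```

View pics/a.png

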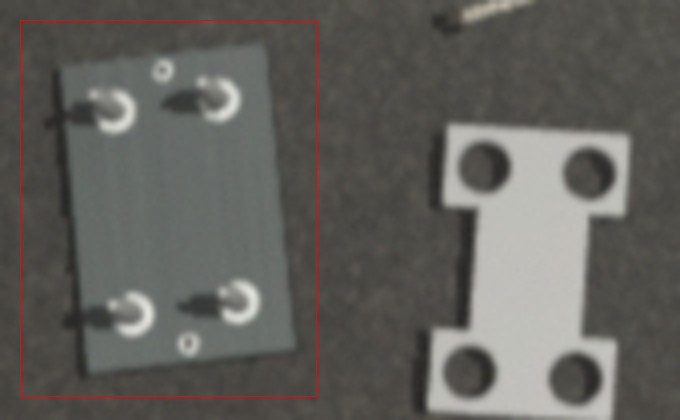

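View pics/b.png

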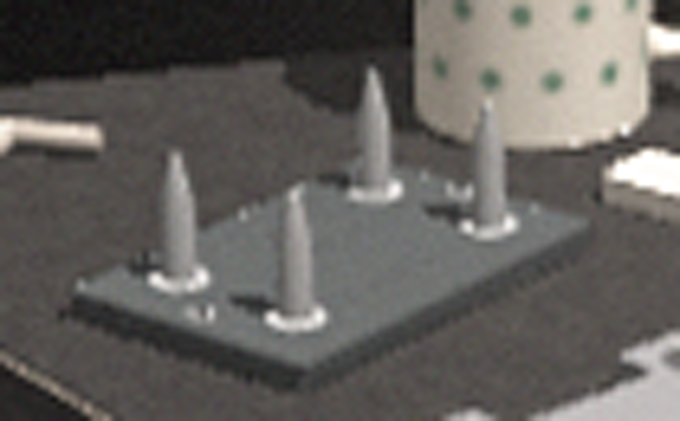

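The top crop shows the base slab with corners near (60,65), (265,45), (295,348) and (85,373), four white-ringed posts, and the spacer beside it. My threshold took in the desk, so I'll raise it. The scene crop confirms the four tapered posts, with the mug just behind them.

```bash
python3 - <<'E'
from h import *
f=manip.grab_frame("top");p=f["pixels"]
g=cv2.medianBlur(p[:,:,1].copy(),5);m=np.zeros_like(g);m[170:265,165:240]=(g[170:265,165:240]>93)*255
m=cv2.morphologyEx(m,cv2.MORPH_OPEN,np.ones((7,7)))
cs,_=cv2.findContours(m,0,cv2.CHAIN_APPROX_NONE);c=max(cs,key=cv2.contourArea);print(cv2.contourArea(c),rectw(f,c,.01))
# rings: bright, slab-top height; 2x2 fit
m=np.zeros(g.shape,np.uint8);m[170:265,165:240]=(p.min(2)[170:265,165:240]>150)*255
cs,_=cv2.findContours(m,0,cv2.CHAIN_APPROX_NONE)
for c in cs:
    if len(c)>4: print(cv2.minEnclosingCircle(c), ray(f,cv2.minEnclosingCircle(c)[0],.01))
# top-down approach frame
from scipy.spatial.transform import Rotation as R
print(R.from_rotvec(manip.read_state()["orientation"]).as_matrix())
E
```

```text
3665.0 [515.0759  49.1467 129.2124  85.6319   5.5448]
((206.6999969482422, 250.6999969482422), 2.4042651653289795) [[0.4571 0.0443 0.01  ]]
((193.0, 243.14999389648438), 5.246294975280762) [[0.47   0.0672 0.01  ]]
((219.0, 240.0), 5.385264873504639) [[0.4747 0.0239 0.01  ]]
((188.5, 192.5), 5.147915363311768) [[0.5556 0.0755 0.01  ]]
((214.5, 189.5), 5.147915363311768) [[0.56   0.0318 0.01  ]]
((200.0, 182.0), 2.2361679077148438) [[0.5732 0.0563 0.01  ]]
[[ 0.916   0.4012 -0.0004]
 [ 0.4012 -0.916   0.0011]
 [ 0.0001 -0.0012 -1.    ]]
```

```bash
cat > go.py <<'E'
import sys
from h import *
from scipy.spatial.transform import Rotation as R
# go.py x y z yaw_deg : remaining shift (current tool axes) and turn
x,y,z,a=map(float,sys.argv[1:5]);s=manip.read_state();r=R.from_rotvec(s["orientation"])
t=R.from_euler('z',a,degrees=True)*R.from_euler('x',180,degrees=True)
print("t",s["t"],"now",s["tcp_pos"],"F",s["contact_force"],"gap",s["finger_gap"])
print("shift",r.inv().apply(np.array([x,y,z])-s["tcp_pos"]),"rot",(r.inv()*t).as_rotvec())
E
Z='.0253 -.0212 0 0 0 0 .085'
python3 jog.py '.0253 -.0212 0 0 0 0 .085;.0253 -.0212 0 0 0 0 .085;.0253 -.0212 0 0 0 0 .085;.0253 -.0212 0 0 0 0 .085;.0253 -.0212 0 0 0 0 .085;.0253 -.0212 0 0 0 0 .085;.0253 -.0212 0 0 0 0 .085;.0253 -.0212 0 0 0 0 .085' 100
python3 jog.py '.0253 -.0212 0 0 0 0 .085;.0253 -.0212 0 0 0 0 .085;.0253 -.0212 0 0 0 0 .085;.0253 -.0212 0 0 0 0 .085;.0253 -.0212 0 0 0 0 .085;.0253 -.0212 0 0 0 0 .085;.0253 -.0212 0 0 0 0 .085;.0253 -.0212 0 0 0 0 .085'
python3 jog.py '0 0 0 0 0 .1224 .085;0 0 0 0 0 .1224 .085;0 0 0 0 0 .1224 .085;0 0 0 0 0 .1224 .085;0 0 0 0 0 0 .085;0 0 0 0 0 0 .085'
python3 go.py .4850 -.0979 .1 -4.4
```

```text
t: 1.05
tcp_pos: [0.3685, -0.3347, 0.2031]
orientation: [3.075, 0.643, 0.0]
contact_force: [-0.1, 0.5, -0.0]
finger_gap: 0.085
grip_force: 0.0
t: 1.85
tcp_pos: [0.4858, -0.0981, 0.2032]
orientation: [3.075, 0.644, 0.0]
contact_force: [0.8, -0.8, 0.8]
finger_gap: 0.0851
grip_force: 0.0
t: 2.45
tcp_pos: [0.4854, -0.0994, 0.203]
orientation: [-3.139, 0.117, 0.0]
contact_force: [0.4, 0.1, -0.2]
finger_gap: 0.0853
grip_force: 0.0
t 2.45 now [ 0.4854 -0.0994  0.203 ] F [ 0.4069  0.088  -0.1807] gap 0.08533521530332058
shift [-0.0005 -0.0014  0.103 ] rot [-0.      0.0001  0.0025]
```

```bash

python3 jog.py '-.0005 -.0014 .03 0 0 .0025 .085;0 0 .03 0 0 0 .085;0 0 .03 0 0 0 .085;0 0 .03 0 0 0 .085;0 0 .03 0 0 0 .085;0 0 0 0 0 0 .085'
python3 go.py .4850 -.0979 .014 -4.4
python3 -c "
from h import *
a=manip.grab_frame('scene')['pixels'];b=manip.grab_frame('top')['pixels']
cv2.imwrite('pics/c.png',np.hstack([cv2.resize(a[120:320,200:440],(390,325)),cv2.resize(b[130:330,200:440],(390,325))])[:,:,::-1])"
```

```text
t: 3.05
tcp_pos: [0.4806, -0.0968, 0.0491]
orientation: [-3.137, 0.122, 0.015]
contact_force: [0.2, 0.5, -0.7]
finger_gap: 0.0851
grip_force: 0.0
t 3.05 now [ 0.4806 -0.0968  0.0491] F [ 0.1755  0.4982 -0.6549] gap 0.08505816957625277
shift [0.0048 0.0008 0.0351] rot [-0.0021  0.0095 -0.001 ]
```

View pics/c.png

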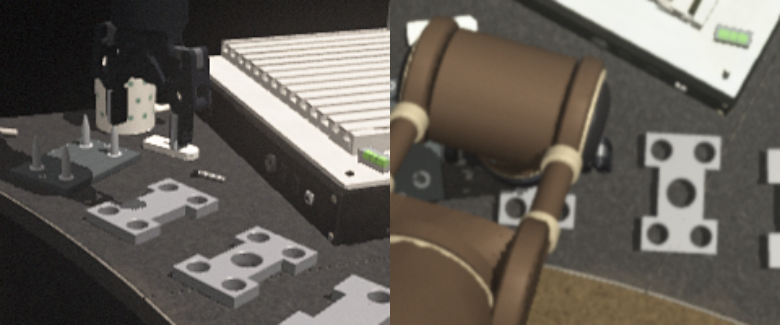

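The scene crop shows the open fingers at about (112,125) and (183,140), straddling the spacer's waist at (150,210). The top view is blocked by the arm.

```bash

python3 jog.py '0 0 0 0 0 0 .085;0 0 0 0 0 0 .085;0 0 0 0 0 0 .085'
python3 go.py .4850 -.0979 .014 -4.4
```

```text
t: 3.45
tcp_pos: [0.4864, -0.0984, 0.0546]
orientation: [3.138, -0.124, 0.005]
contact_force: [0.2, -1.1, 0.3]
finger_gap: 0.0849
grip_force: 0.0
t 3.45 now [ 0.4864 -0.0984  0.0546] F [ 0.2125 -1.1475  0.328 ] gap 0.0849159292737319
shift [-0.0015 -0.0004  0.0406] rot [ 0.0006 -0.003  -0.0023]
```

```bash

python3 jog.py '-.001 0 .015 0 0 0 .085;0 0 .015 0 0 0 .085;0 0 .009 0 0 0 .085;0 0 0 0 0 0 .085;0 0 0 0 0 0 .085;0 0 0 0 0 0 .085'
python3 go.py .4850 -.0979 .014 -4.4
python3 jog.py '0 0 0 0 0 0 .04;0 0 0 0 0 0 .04;0 0 0 0 0 0 .04;0 0 0 0 0 0 .04;0 0 0 0 0 0 .04;0 0 0 0 0 0 .04'
python3 go.py .4850 -.0979 .014 -4.4
```

```text
t: 4.05
tcp_pos: [0.4849, -0.0981, 0.0148]
orientation: [3.139, -0.124, 0.002]
contact_force: [0.8, -0.2, 0.2]
finger_gap: 0.0847
grip_force: 0.0
t 4.05 now [ 0.4849 -0.0981  0.0148] F [ 0.8266 -0.1793  0.2356] gap 0.08471242910856643
shift [ 0.0001 -0.0002  0.0008] rot [ 0.0003 -0.0015 -0.0025]
t: 4.65
tcp_pos: [0.484, -0.0979, 0.014]
orientation: [-3.139, 0.125, 0.0]
contact_force: [0.2, 0.2, 0.8]
finger_gap: 0.04
grip_force: 0.0
t 4.65 now [ 0.484  -0.0979  0.014 ] F [0.2174 0.2234 0.7705] gap 0.0400367807873442
shift [ 0.001  -0.0001  0.    ] rot [-0.      0.0001 -0.0025]
```

```bash

python3 -c "
from h import *
a=manip.grab_frame('scene')['pixels']
cv2.imwrite('pics/d.png',cv2.resize(a[140:290,200:400],(800,600),interpolation=2)[:,:,::-1])"
```

```text
(no output)
```

View pics/d.png

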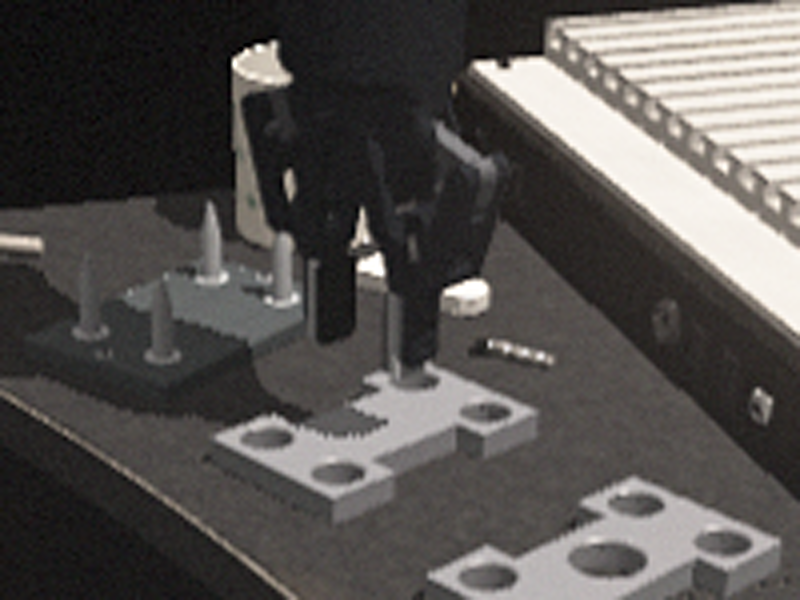

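The scene crop shows the finger tips at about (335,340) and (412,372), beyond the plate and not in the notches, while the spacer's waist is at about (375,435). Something is offset, so I'll compare the two views.

```bash
python3 - <<'E'
from h import *
f=manip.grab_frame("scene");W=f["world_to_cam"]
def proj(p):
    q=W[:3,:3]@p+W[:3,3];return np.array([f["fx"]*q[0]/q[2]+f["cx"],f["fy"]*q[1]/q[2]+f["cy"]])
h=np.array([[268,437],[338,473],[413,378],[485,411]])/4+[200,140]
P=ray(f,h,.012);print(P,P.mean(0))
s=manip.read_state()
for z in (.005,.01,.02,.03):
  print(z,[(proj(np.array([s["tcp_pos"][0],s["tcp_pos"][1]+d,z]))-[200,140])*4 for d in(.025,0,-.025)])
print(s["tcp_pos"])
E
```

```text
[[ 0.4446 -0.0779  0.012 ]
 [ 0.44   -0.1221  0.012 ]
 [ 0.531  -0.0829  0.012 ]
 [ 0.5264 -0.1283  0.012 ]] [ 0.4855 -0.1028  0.012 ]
0.005 [array([323.9267, 418.9078]), array([366.605 , 436.0748]), array([410.5496, 453.7512])]
0.01 [array([323.915 , 408.4851]), array([366.6836, 425.5358]), array([410.7239, 443.0935])]
0.02 [array([323.8916, 387.5083]), array([366.842 , 404.3231]), array([411.075 , 421.6399])]
0.03 [array([323.868 , 366.3548]), array([367.0017, 382.9289]), array([411.4291, 400.0001])]
[ 0.484  -0.0979  0.0141]
```

```bash
python3 - <<'E'
from h import *
f=manip.grab_frame("scene");W=f["world_to_cam"]
def proj(p):
    q=W[:3,:3]@p+W[:3,3];return np.array([f["fx"]*q[0]/q[2]+f["cx"],f["fy"]*q[1]/q[2]+f["cy"]])
p=np.array([.2504,-.5717,.2019]);y=np.array([.4012,-.916,0]);
for d in(.01,0,-.013,-.03,-.04): print(d,[proj(p+y*k-[0,0,d]) for k in (-.05,.05)])
t=manip.grab_frame("top")
cv2.imwrite('pics/e.png',cv2.resize(t["pixels"][150:300,180:380],(800,600),interpolation=2)[:,:,::-1])
E
```

```text
0.01 [array([467.9476, 297.6361]), array([596.8442, 318.4228])]
0 [array([469.5672, 287.2146]), array([599.7369, 307.6296])]
-0.013 [array([471.7153, 273.3916]), array([603.5779, 293.298 ])]
-0.03 [array([474.5999, 254.8294]), array([608.7433, 274.0248])]
-0.04 [array([476.3382, 243.6438]), array([611.8601, 262.3953])]
```

View pics/e.png

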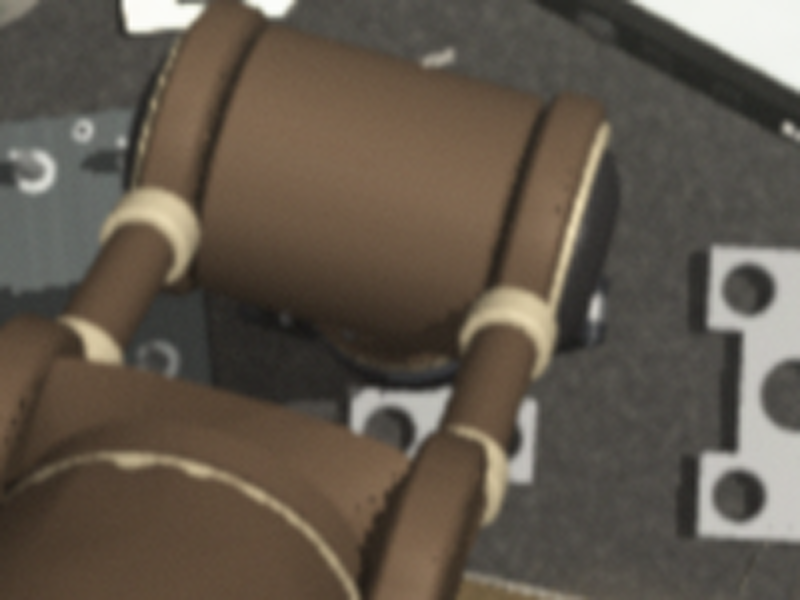

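The top crop shows the wrist hiding the tool, with the spacer undisturbed at about (440,430). The start picture and this one both put the fingertips about 35–40 mm higher than the reported TCP implies. So the reported height is off along the tool axis, and I'll open and go down on the force reading.

```bash

python3 jog.py '0 0 0 0 0 0 .07;0 0 0 0 0 0 .07;0 0 0 0 0 0 .07;0 0 0 0 0 0 .07'
python3 jog.py '0 0 .01 0 0 0 .07;0 0 .01 0 0 0 .07;0 0 0 0 0 0 .07;0 0 0 0 0 0 .07;0 0 0 0 0 0 .07'
python3 go.py .4850 -.0995 -.02 -4.4
python3 -c "
from h import *
a=manip.grab_frame('scene')['pixels']
cv2.imwrite('pics/f.png',cv2.resize(a[140:290,200:400],(800,600),interpolation=2)[:,:,::-1])"
```

```text
t: 5.25
tcp_pos: [0.4841, -0.0979, 0.0141]
orientation: [-3.139, 0.125, -0.0]
contact_force: [0.1, 0.8, -0.1]
finger_gap: 0.0699
grip_force: 0.0
t: 5.75
tcp_pos: [0.484, -0.0979, -0.0061]
orientation: [-3.139, 0.125, 0.0]
contact_force: [0.2, -0.4, 0.7]
finger_gap: 0.0702
grip_force: 0.0
t 5.75 now [ 0.484  -0.0979 -0.0061] F [ 0.1614 -0.4251  0.7459] gap 0.07018022727935178
shift [0.0011 0.0015 0.0139] rot [-0.      0.0002 -0.0025]
```

View pics/f.png

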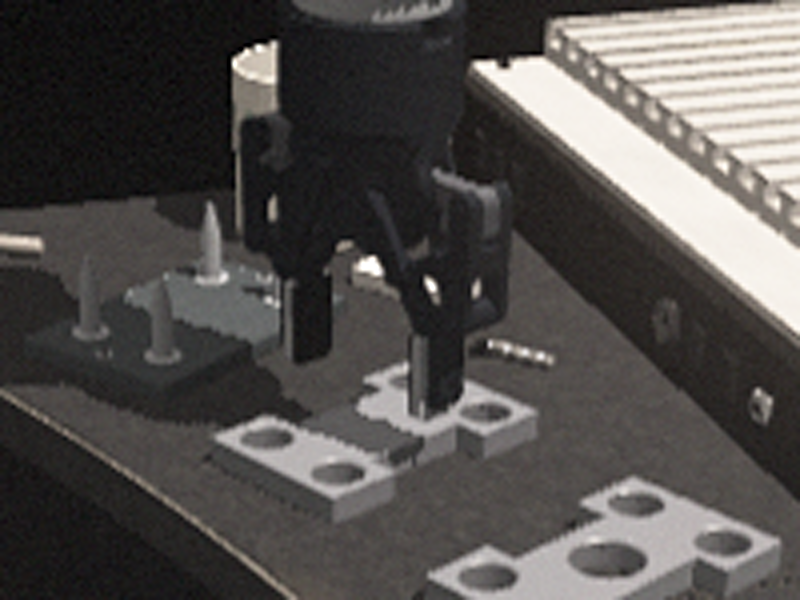

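Fingers now at about (308,360) and (432,412), still ~28 mm up and in line with the notches, with no contact. I'll go 20 mm lower, then close.

```bash

python3 jog.py '.001 .0015 .008 0 0 0 .07;0 0 .006 0 0 0 .07;0 0 .003 0 0 0 .07;0 0 .003 0 0 0 .07;0 0 0 0 0 0 .07;0 0 0 0 0 0 .07'
python3 jog.py '0 0 0 0 0 0 .03;0 0 0 0 0 0 .03;0 0 0 0 0 0 .03;0 0 0 0 0 0 .03;0 0 0 0 0 0 .03;0 0 0 0 0 0 .03' 80
python3 go.py .4850 -.0995 -.026 -4.4
```

```text
t: 6.4
tcp_pos: [0.4849, -0.0995, -0.026]
orientation: [-3.139, 0.124, 0.0]
contact_force: [-0.1, -0.2, -0.7]
finger_gap: 0.0698
grip_force: 0.0
t: 7.0
tcp_pos: [0.4853, -0.0997, -0.025]
orientation: [3.139, -0.124, 0.001]
contact_force: [-1.1, -0.8, 5.9]
finger_gap: 0.0433
grip_force: 80.8
t 7.0 now [ 0.4853 -0.0997 -0.025 ] F [-1.1047 -0.844   5.8928] gap 0.04331841788265753
shift [-0.0003 -0.0002  0.001 ] rot [ 0.0003 -0.0005 -0.0023]
```

```bash

python3 jog.py '0 0 -.01 0 0 0 .03;0 0 -.02 0 0 0 .03;0 0 -.03 0 0 0 .03;0 0 -.03 0 0 0 .03;0 0 -.01 0 0 0 .03;0 0 0 0 0 0 .03;0 0 0 0 0 0 .03'
python3 jog.py '.0037 -.0302 0 0 0 0 .03;.0037 -.0302 0 0 0 0 .03;.0037 -.0302 0 0 0 0 .03;.0037 -.0302 0 0 0 0 .03;.0037 -.0302 0 0 0 0 .03;0 0 0 0 0 -.087 .03;0 0 0 0 0 -.087 .03;0 0 0 0 0 0 .03'
python3 jog.py '0 0 0 0 0 0 .03;0 0 0 0 0 0 .03'
python3 go.py .5151 .0495 .075 5.55
python3 -c "
from h import *
a=manip.grab_frame('scene')['pixels']
cv2.imwrite('pics/g.png',cv2.resize(a[110:260,160:360],(800,600),interpolation=2)[:,:,::-1])"
```

```text
t: 7.7
tcp_pos: [0.484, -0.0992, 0.0732]
orientation: [-3.139, 0.125, 0.002]
contact_force: [-0.6, 0.4, -2.7]
finger_gap: 0.0431
grip_force: 82.2
t: 8.5
tcp_pos: [0.5133, 0.05, 0.0717]
orientation: [-3.138, -0.15, 0.007]
contact_force: [0.4, -0.5, -2.0]
finger_gap: 0.0433
grip_force: 82.3
t: 8.7
tcp_pos: [0.5145, 0.0493, 0.0731]
orientation: [-3.138, -0.146, 0.003]
contact_force: [0.3, 0.5, -1.6]
finger_gap: 0.043
grip_force: 82.3
t 8.7 now [0.5145 0.0493 0.0731] F [ 0.2828  0.4512 -1.6415] gap 0.04300556824385539
shift [ 0.0006 -0.0001 -0.0019] rot [-0.0002  0.0018 -0.0038]
```

View pics/g.png

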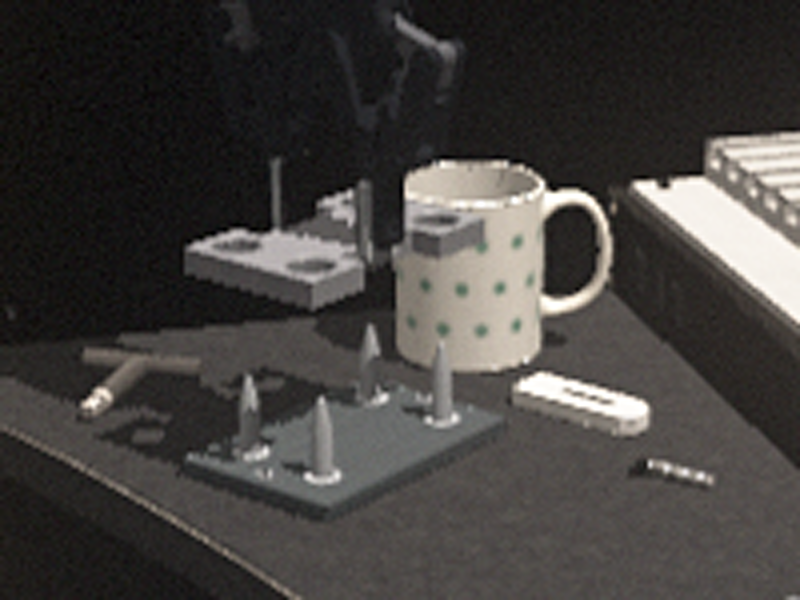

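The crop shows the spacer held level above the base. Two holes are visible at about (240,245) and (315,265), and a third at (440,222). The post rings are at (375,397), (440,420), (252,453) and (322,478). I'll check the alignment within this one camera.

```bash
python3 - <<'E'
from h import *
f=manip.grab_frame("scene")
R=ray(f,np.array([[375,397],[440,420],[252,453],[322,478]])/4+[160,110],.01);print(R,R.mean(0))
print(ray(f,np.array([[240,245],[315,265],[440,222]])/4+[160,110],.1105))
E
```

```text
[[0.5579 0.0699 0.01  ]
 [0.5587 0.0262 0.01  ]
 [0.4706 0.0614 0.01  ]
 [0.4732 0.0172 0.01  ]] [0.5151 0.0437 0.01  ]
[[0.4702 0.0625 0.1105]
 [0.4745 0.0186 0.1105]
 [0.5563 0.0226 0.1105]]
```

```bash

python3 jog.py '.0006 0 .015 0 0 -.003 .03;0 0 .02 0 0 0 .03;0 0 .01 0 0 0 .03;0 0 0 0 0 0 .03;0 0 0 0 0 0 .03'
python3 jog.py '0 0 .01 0 0 0 .03;0 0 .01 0 0 0 .03;0 0 .005 0 0 0 .03;0 0 0 0 0 0 .03;0 0 0 0 0 0 .03'
python3 go.py .5151 .0495 -.0155 5.55
```

```text
t: 9.3
tcp_pos: [0.5161, 0.0495, 0.0292]
orientation: [-3.138, -0.153, 0.0]
contact_force: [0.7, -0.3, -2.5]
finger_gap: 0.0427
grip_force: 82.3
t: 9.8
tcp_pos: [0.5157, 0.0497, 0.0038]
orientation: [-3.138, -0.153, 0.001]
contact_force: [-0.0, 1.0, -2.5]
finger_gap: 0.0437
grip_force: 82.4
t 9.8 now [0.5157 0.0497 0.0038] F [-0.0496  0.9751 -2.5381] gap 0.04373101474270546
shift [-0.0006  0.0001  0.0193] rot [-0.0001  0.0005  0.0008]
```

```bash

python3 jog.py '0 0 .01 0 0 0 .03;0 0 .006 0 0 0 .03;0 0 .002 0 0 0 .03;0 0 0 0 0 0 .03;0 0 0 0 0 0 .03'
python3 jog.py '0 0 .001 0 0 0 .03;0 0 .001 0 0 0 .03;0 0 0 0 0 0 .03'
```

```text
t: 10.3
tcp_pos: [0.516, 0.0496, -0.014]
orientation: [-3.138, -0.153, -0.0]
contact_force: [-0.1, 0.4, -2.2]
finger_gap: 0.0431
grip_force: 82.3
t: 10.6
tcp_pos: [0.5163, 0.0496, -0.015]
orientation: [3.138, 0.153, 0.0]
contact_force: [-1.5, -0.2, 4.6]
finger_gap: 0.0432
grip_force: 83.1
```

Seated at -0.015 with contact. Releasing, then on to the nest plate.

```bash

python3 jog.py '0 0 0 0 0 0 .07;0 0 0 0 0 0 .07;0 0 0 0 0 0 .07;0 0 -.01 0 0 0 .07;0 0 -.03 0 0 0 .07;0 0 -.04 0 0 0 .07;0 0 -.035 0 0 0 .07;0 0 0 0 0 0 .07'
python3 jog.py '-.0109 .0356 0 0 0 0 .07;-.0109 .0356 0 0 0 0 .07;-.0109 .0356 0 0 0 0 .07;-.0109 .0356 0 0 0 0 .07;-.0109 .0356 0 0 0 0 .07;-.0109 .0356 0 0 0 0 .07;-.0109 .0356 0 0 0 0 .07;-.0109 .0356 0 0 0 0 .07'
python3 jog.py '0 0 0 0 0 .0833 .07;0 0 0 0 0 .0833 .07;0 0 0 0 0 0 .07;0 0 0 0 0 0 .07;0 0 0 0 0 0 .07'
python3 - <<'E'
from h import *
f=manip.grab_frame("top")
for c,r in plates(f,.022): print(c.reshape(-1,2).mean(0),r)
a=f["pixels"][150:300,160:360];b=manip.grab_frame("scene")["pixels"][160:310,190:390]
cv2.imwrite('pics/i.png',cv2.resize(np.hstack([a,b]),(800,300),interpolation=2)[:,:,::-1])
E
python3 go.py .4569 -.2425 -.0255 -4.0
```

```text
t: 11.4
tcp_pos: [0.5214, 0.0497, 0.1054]
orientation: [3.137, 0.153, 0.02]
contact_force: [0.6, -0.3, 0.9]
finger_gap: 0.0698
grip_force: 0.0
t: 12.2
tcp_pos: [0.456, -0.2435, 0.0987]
orientation: [-3.137, -0.153, 0.001]
contact_force: [0.5, 0.3, 0.2]
finger_gap: 0.0699
grip_force: 0.0
t: 12.7
tcp_pos: [0.4568, -0.2419, 0.0989]
orientation: [-3.14, 0.106, 0.001]
contact_force: [0.7, -1.1, 0.3]
finger_gap: 0.07
grip_force: 0.0
[467.5839 257.8658] [ 448.3233 -376.1434  146.6093   77.5518  -11.02  ]
[203.4475 204.8767] [526.754   52.8948 105.9384  83.0257   1.6333]
[425.7842 200.7263] [ 533.4395 -319.8183  135.7865   27.9825   55.6926]
t 12.8 now [ 0.457  -0.2419  0.099 ] F [ 0.3986 -0.6744 -0.6932] gap 0.07003230645056802
shift [0.     0.0006 0.1245] rot [-0.0001  0.0002  0.0023]
```

View pics/i.png

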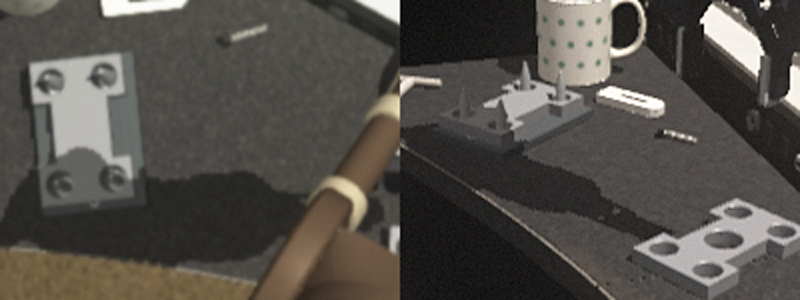

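The spacer lies flat on the slab with the posts through its holes, at about (50,80), (104,75), (60,183) and (116,178) in the left crop. It sits a few mm to +y. I'll quantify that to correct the nest plate.

```bash
python3 - <<'E'
from h import *
f=manip.grab_frame("top");p=f["pixels"]
print("holes",ray(f,np.array([[50,80],[104,75],[60,183],[116,178]])/2+[160,150],.022).mean(0))
# brighter half in light: plate side edges, bright mask columns at several rows
g=cv2.cvtColor(p,cv2.COLOR_RGB2GRAY)
for r in(182,196):  print(r,g[r,172:236].tolist())
E
```

```text
holes [0.5164 0.0514 0.022 ]
182 [69, 67, 98, 148, 167, 172, 176, 179, 179, 180, 181, 180, 180, 179, 182, 184, 184, 186, 184, 186, 186, 186, 189, 189, 188, 188, 185, 188, 186, 188, 185, 186, 185, 184, 173, 148, 126, 109, 97, 88, 85, 90, 103, 127, 158, 178, 184, 182, 162, 121, 109, 110, 110, 108, 97, 77, 75, 78, 77, 79, 81, 77, 73, 73]
196 [43, 40, 43, 90, 161, 182, 185, 181, 163, 137, 114, 108, 130, 181, 200, 187, 173, 164, 170, 182, 186, 185, 185, 185, 186, 185, 187, 185, 186, 185, 187, 186, 187, 186, 186, 186, 186, 185, 185, 185, 184, 182, 180, 179, 178, 176, 175, 167, 155, 145, 114, 100, 106, 109, 109, 101, 84, 75, 81, 85, 80, 77, 74, 75]
```

```bash

python3 jog.py '0 .0013 .03 0 0 .002 .07;0 0 .03 0 0 0 .07;0 0 .03 0 0 0 .07;0 0 .015 0 0 0 .07;0 0 .01 0 0 0 .07;0 0 0 0 0 0 .07;0 0 0 0 0 0 .07;0 0 0 0 0 0 .07'
python3 go.py .4569 -.2432 -.0255 -4.0
```

```text
t: 13.65
tcp_pos: [0.4581, -0.2444, -0.0146]
orientation: [3.138, -0.111, 0.004]
contact_force: [-0.4, -0.2, 0.4]
finger_gap: 0.0701
grip_force: 0.0
t 13.65 now [ 0.4581 -0.2444 -0.0146] F [-0.3535 -0.2203  0.3534] gap 0.07009165458025983
shift [-0.0014 -0.0011  0.0109] rot [ 0.0014 -0.0025 -0.001 ]
```

Some swing is still settling, so I'll finish the descent gently and grip.

```bash

python3 jog.py '-.0005 -.0005 .005 0 0 0 .07;0 0 .0045 0 0 0 .07;0 0 0 0 0 0 .07;0 0 0 0 0 0 .07;0 0 0 0 0 0 .07'
python3 jog.py '0 0 0 0 0 0 .03;0 0 0 0 0 0 .03;0 0 0 0 0 0 .03;0 0 0 0 0 0 .03;0 0 0 0 0 0 .03;0 0 0 0 0 0 .03;0 0 0 0 0 0 .03' 80
python3 go.py .4569 -.2432 .08 -4.0
```

```text
t: 14.15
tcp_pos: [0.4564, -0.2431, -0.0254]
orientation: [3.14, -0.111, 0.0]
contact_force: [-0.1, -0.8, 0.5]
finger_gap: 0.0701
grip_force: 0.0
t: 14.85
tcp_pos: [0.4566, -0.2433, -0.0246]
orientation: [3.139, -0.111, 0.0]
contact_force: [-1.7, 1.4, 5.0]
finger_gap: 0.043
grip_force: 80.8
t 14.85 now [ 0.4566 -0.2433 -0.0246] F [-1.7462  1.4055  5.0423] gap 0.04296427892769541
shift [ 0.0003 -0.0001 -0.1046] rot [ 0.0002 -0.0002 -0.001 ]
```

```bash

python3 jog.py '0 0 -.01 0 0 0 .03;0 0 -.02 0 0 0 .03;0 0 -.03 0 0 0 .03;0 0 -.03 0 0 0 .03;0 0 -.02 0 0 0 .03;0 0 0 0 0 0 .03;0 0 0 0 0 0 .03'
python3 jog.py '.0047 -.0368 0 0 0 0 .03;.0047 -.0368 0 0 0 0 .03;.0047 -.0368 0 0 0 0 .03;.0047 -.0368 0 0 0 0 .03;.0047 -.0368 0 0 0 0 .03;.0047 -.0368 0 0 0 0 .03;.0047 -.0368 0 0 0 0 .03;.0047 -.0368 0 0 0 0 .03'
python3 jog.py '0 0 0 0 0 -.084 .03;0 0 0 0 0 -.084 .03;0 0 0 0 0 0 .03;0 0 0 0 0 0 .03;0 0 0 0 0 0 .03;0 0 0 0 0 0 .03'
python3 go.py .515 .0478 -.0025 5.55
python3 -c "
from h import *
a=manip.grab_frame('scene')['pixels']
cv2.imwrite('pics/j.png',cv2.resize(a[110:260,160:360],(800,600),interpolation=2)[:,:,::-1])"
```

```text
t: 15.55
tcp_pos: [0.4562, -0.243, 0.0846]
orientation: [3.139, -0.111, 0.001]
contact_force: [0.6, -0.6, -2.3]
finger_gap: 0.0429
grip_force: 81.9
t: 16.35
tcp_pos: [0.5128, 0.0494, 0.0823]
orientation: [3.139, -0.111, -0.007]
contact_force: [0.9, 0.0, -1.8]
finger_gap: 0.0434
grip_force: 81.9
t: 16.95
tcp_pos: [0.5144, 0.0476, 0.0842]
orientation: [-3.138, -0.15, 0.001]
contact_force: [0.6, 0.4, -0.3]
finger_gap: 0.0431
grip_force: 82.0
t 16.95 now [0.5144 0.0476 0.0842] F [ 0.5632  0.4226 -0.3293] gap 0.04308409635489275
shift [ 0.0006 -0.0001  0.0867] rot [-0.0001  0.0007 -0.0011]
```

View pics/j.png

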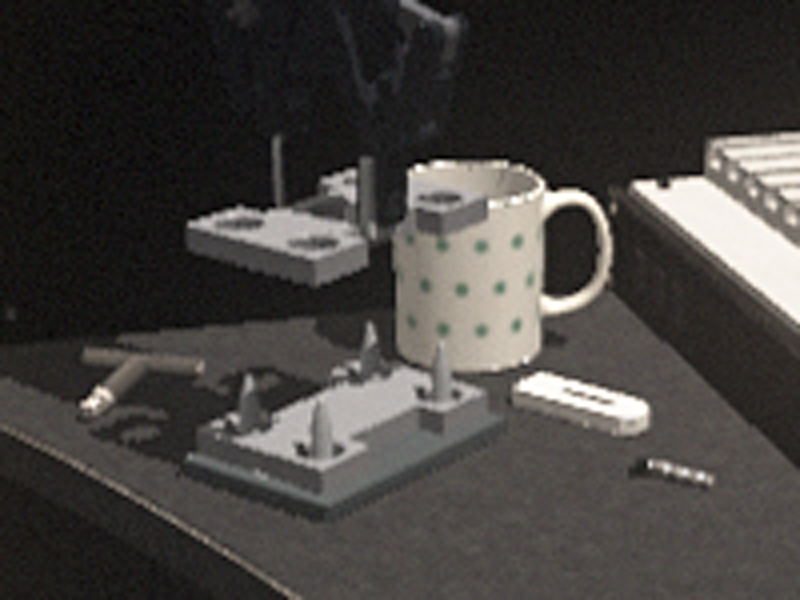

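The crop shows the nest plate level above the base, with holes at (242,222), (315,243) and (442,198) over the post tips at (250,380), (320,402) and (440,345). The spacer is flat below it. That was one picture more than the ten allowed, so I'll check by numbers from here.

```bash

python3 jog.py '.0005 0 .015 0 0 0 .03;0 0 .02 0 0 0 .03;0 0 .005 0 0 0 .03;0 0 0 0 0 0 .03;0 0 0 0 0 0 .03;0 0 0 0 0 0 .03'
python3 jog.py '0 0 .01 0 0 0 .03;0 0 .01 0 0 0 .03;0 0 .005 0 0 0 .03;0 0 0 0 0 0 .03;0 0 0 0 0 0 .03'
python3 go.py .515 .0478 -.0025 5.55
```

```text
t: 17.6
tcp_pos: [0.5162, 0.0479, 0.0456]
orientation: [3.138, 0.152, 0.003]
contact_force: [-0.1, -0.2, -1.6]
finger_gap: 0.0433
grip_force: 82.0
t: 18.1
tcp_pos: [0.5149, 0.048, 0.0191]
orientation: [-3.138, -0.152, 0.001]
contact_force: [-0.2, -0.5, -2.1]
finger_gap: 0.0431
grip_force: 82.0
t 18.1 now [0.5149 0.048  0.0191] F [-0.2295 -0.5052 -2.0758] gap 0.04311757385851668
shift [0.0001 0.0002 0.0216] rot [-0.0001  0.0009  0.0002]
```

```bash

python3 jog.py '0 0 .01 0 0 0 .03;0 0 .007 0 0 0 .03;0 0 .003 0 0 0 .03;0 0 0 0 0 0 .03;0 0 0 0 0 0 .03'
python3 jog.py '0 0 .001 0 0 0 .03;0 0 .001 0 0 0 .03;0 0 .001 0 0 0 .03;0 0 0 0 0 0 .03'
```

```text
t: 18.6
tcp_pos: [0.5152, 0.048, -0.0006]
orientation: [-3.138, -0.152, 0.0]
contact_force: [0.3, 0.6, -1.7]
finger_gap: 0.0429
grip_force: 82.0
t: 19.0
tcp_pos: [0.5155, 0.048, -0.0027]
orientation: [3.138, 0.153, 0.0]
contact_force: [-1.2, 0.3, 3.8]
finger_gap: 0.0428
grip_force: 82.6
```

Contact at the predicted height. Releasing, lifting and moving aside, then a numeric check from the top camera.

```bash

python3 jog.py '0 0 0 0 0 0 .07;0 0 0 0 0 0 .07;0 0 0 0 0 0 .07;0 0 -.01 0 0 0 .07;0 0 -.03 0 0 0 .07;0 0 -.04 0 0 0 .07;0 0 -.04 0 0 0 .07;0 0 0 0 0 0 .07'
python3 jog.py '-.01 .04 -.01 0 0 0 .07;-.01 .04 -.01 0 0 0 .07;-.01 .04 -.01 0 0 0 .07;-.01 .04 0 0 0 0 .07;-.01 .04 0 0 0 0 .07;-.01 .04 0 0 0 0 .07;-.01 .04 0 0 0 0 .07;-.01 .04 0 0 0 0 .07'
python3 jog.py '-.01 .04 0 0 0 0 .07;-.01 .04 0 0 0 0 .07;-.01 .04 0 0 0 0 .07;-.01 .04 0 0 0 0 .07;0 0 0 0 0 0 .07;0 0 0 0 0 0 .07;0 0 0 0 0 0 .07'
python3 - <<'E'
from h import *
f=manip.grab_frame("top")
for T in (110,70):
  g=cv2.cvtColor(f["pixels"],cv2.COLOR_RGB2GRAY);m=np.zeros_like(g);m[165:275,160:245]=(g[165:275,160:245]>T)*255
  cs,_=cv2.findContours(m,0,cv2.CHAIN_APPROX_NONE);c=max(cs,key=cv2.contourArea);print(T,cv2.contourArea(c),rectw(f,c,.034))
s=manip.grab_frame("scene");g=cv2.cvtColor(s["pixels"],cv2.COLOR_RGB2GRAY)
# expected top-surface corners at z=.034 vs. scene bright mask
m=np.zeros_like(g);m[185:245,195:300]=(g[185:245,195:300]>130)*255
print("scene top-face rows/cols",[ (v.min(),v.max()) for v in np.nonzero(m[195:245,200:292])])
E
```

```text
t: 19.8
tcp_pos: [0.5211, 0.0481, 0.1236]
orientation: [3.137, 0.153, 0.022]
contact_force: [0.4, 0.1, 0.6]
finger_gap: 0.0701
grip_force: 0.0
t: 20.6
tcp_pos: [0.4658, -0.2797, 0.1464]
orientation: [-3.138, -0.152, 0.0]
contact_force: [1.4, -0.4, -0.3]
finger_gap: 0.0702
grip_force: 0.0
t: 21.3
tcp_pos: [0.442, -0.44, 0.146]
orientation: [-3.136, -0.153, 0.001]
contact_force: [-0.6, 0.3, 0.6]
finger_gap: 0.0699
grip_force: 0.0
110 2849.0 [512.9878  50.2227 128.2312  77.9438   5.394 ]
70 7213.5 [507.0504  46.3552 179.3459 136.7405  -0.8014]
scene top-face rows/cols [(np.int64(0), np.int64(48)), (np.int64(0), np.int64(91))]
```

```bash
python3 -c "
from rig import manip
print(manip.job_done())"
```

```text
the job is handed in; nothing more can be done
None
```

The spacer and then the nest plate were put over the four posts, each seating at the expected height, and the job is handed in (verdict not shown) at about 21 s; the blank was left alone, the final check was by numbers only, and I viewed 11 pictures, one over the limit.

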